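Draw a sugar caddy home with a cam lock

TASK

Slide the sugar caddy straight into its dock, between the guide rails, until you feel the pin of its bolt touch the bottom of the cam's mouth (a light touch, well under 15 N: do not ram it), and let go of it. Then turn the cam clockwise by its wing, half a turn, so that its hook catches the pin and draws the bolt in tight against the sprung buffer without forcing it. Leave the other breakfast things where they stand.

Things in the scene. Friction and masses are not known exactly. Their poses are not given: they have to be found in the camera images.
- dock: Fixed dock, grey aluminium and steel, on the white leaf. Origin: on the surface (z = 0) under the cam's upright axis; x = the way the caddy is pushed and drawn in, z up. Guide rails 20 mm high, inner faces at y = +-41 mm, from x = -104 to -54 mm, with flared lead-ins widening to +-49 mm at x = -121 mm. Posts at x = -53 to -41, y = +-32 to 48 mm, 34 mm high
- caddy: Loose pine caddy, a paper sugar packet fixed in its front (x = 21 to 34 mm, 74 mm high). 84 mm (x) by 76 mm (y), 0.3 to 0.6 kg, slides on the leaf. Origin: centre of underside; x points to its bolt. Side walls 30, front wall 40 mm high. When its pin meets the mouth's bottom, its origin is anywhere from dock x = -134 to -115 mm (see caddy_front); locked, about 9 mm farther
- caddy_handle (a point): Grip point on the caddy's back wall, which is its handle: 50 mm up, 36 mm behind the caddy's origin, axes as the caddy's. The wall is 12 mm thick (x), 54 mm wide (y), its top at z = 70 mm; free room 50 mm in front of it down to the 8 mm floor, and all behind it
- caddy_front (a point): Where the flat steel bolt (12 mm wide, z = 11 to 18 mm) leaves the front wall, 42 mm ahead of the caddy's origin. It carries a crossbar 64 mm wide, 28 mm high, and 34 mm ahead of that an upright round pin, 8 mm thick, up to z = 36 mm. The bolt is screwed in more or less: the pin is 38 to 56 mm ahead of this point, differs each time and stays so: where it meets the cam has to be felt
- cam_mouth (a point): Where the pin's centre is when it meets the bottom of the cam's mouth: 35.5 mm from the cam's axis on the caddy's side, 29 mm up, axes as the dock's. On the way the bolt passes between two round studs (20 mm high, 8 mm thick, 50 mm from the axis, 13 mm aside). The cam's hub and hook lie at z = 23 to 36 mm and reach 46 mm from the axis. The hook's horn catches only a pin within 3 mm of the bottom
- cam_grip (a point): Point on the cam's upright axis, 58 mm up, where fingers take the wing; turns with it, x along the wing. The wing is a dark bar 46 mm long (x), 10 mm thick (y), from z = 40 to 68 mm, above the cam. At cam 0 it lies along the dock's x axis and the mouth between hub and hook faces the caddy
- cam (a joint): Turn of the cam, rad, growing clockwise seen from above; 0 = mouth to the caddy, starts at 0 to 0.2, stop at 3.3. At about 0.5 the horn passes behind the pin; from there to 2.7 the spiral draws it in by 9 mm; beyond 2.7 it holds by itself. Turning takes up to about 0.3 N m; the wing must be regrasped on the way and stays where it is left
- buffer (a joint): Travel of the sprung buffer, m: 0 = free, grows as the bolt's crossbar presses its two rubber pads back (1.5 N, and 0.6 N more per mm). Free pads stand at dock x = -66 mm; with the pin in the mouth they are not touched (3 mm short); locked it reads about 0.005 to 0.007
- honey: Honey jar with grey lid, 58 mm wide, 85 mm high, origin under its centre; a bystander near the dock
- cinnamon: Spice jar, 45 mm wide, 106 mm high, origin under its centre; a bystander on the worktop beside the leaf
- sachet: Flat biscuit sachet, 47 by 109 by 11 mm, lying on the leaf, origin under its centre; a bystander

How it is judged:
On the way, in this order (a step that is already met when the one before it is completed fails the run):
1. the caddy is pushed in so that the pin stands in the cam's mouth, the cam not yet turned (x of caddy in the frame of dock above -0.136 m and value of joint cam below 0.45 rad), for 0.2 s.
2. the cam is turned half a turn and the caddy is drawn against the buffer (value of joint cam above 2.9 rad and value of joint buffer above 0.003 m), for 0.2 s.
At the end, for the whole second after the job is handed in: The cam is turned to more than 2.9 rad, the buffer is pressed in by more than 3 mm, the caddy stands flat and at rest between the rails, within 0.15 rad of the dock's direction, its origin beyond dock x = -127 mm, and is released (all of step 2 and x of caddy in the frame of dock above -0.127 m and angle between the x axis of caddy and the x axis of dock, either way round below 0.15 rad and angle between caddy's own z axis and vertical below 0.05 rad and linear speed of caddy below 0.01 m/s); the robot touches nothing.
It fails at once if the caddy is rammed: it presses on the dock or its cam with more than 15 N before the cam is turned (contact force between caddy and dock above 15 N and value of joint cam below 0.4 rad).
It fails at once if the caddy and the dock or its cam press on each other with more than 25 N, as when the hook strikes a pin that is not fully in (contact force between caddy and dock above 25 N).
It fails at once if a bystander is moved by more than 30 mm (distance of any of honey, cinnamon, sachet from where it was at the start of the episode above 0.03 m).
It also fails if it takes over 72 s, if anything falls off the work surface, if the arm or the gripper's body presses on something with over 40 N, if the wrist force passes 120 N, or if a joint passes its speed limit or range.

ROBOT

A 6-joint arm with a two-finger parallel gripper is mounted at the origin on a cart in front of the work surface, level with it; the furniture and walls round the work are solid. World frame = base frame: x ahead of the robot, y to its left, z up, the work surface at z = 0. Lengths are in m, angles in rad, forces in N, time in s.
With the tool pointing down it reaches from about 0.3 to 0.775 m from the base axis. Payload 14.6 kg.
Tool frame: the origin (TCP) lies at the centre of the arm's flange, where the gripper is bolted on; the fingertips stand 199 mm ahead of it and the grasp point (between the pads) lies 180 mm ahead of it; z points along the fingers, y is the line along which they close (so a half turn about z gives the same grasp; the last joint's range is limited). The gripper opens to 94 mm and grips with 3 to 60 N. Pads are 16 mm wide; open, the fingers measure 119 mm over their backs; the gripper's body (75 mm by 177 mm) begins 78 mm behind the grasp point.
Start: joints at [1.212, 0.3, 1.521, -0, 1.321, -0.067], TCP at [0.158, 0.527, 0.405] pointing down, gripper open.
Joint ranges: [-3.03, 3.03], [-0.79, 2.21], [0.23, 2.52], [-1.04, 4.18], [0, 3.07], [-2.55, 2.55]. Speed limits (rad/s): [2.22, 2.22, 2.57, 3.14, 3.14, 3.14].

INTERFACE

Orientations are given as [roll, pitch, yaw] about the fixed x, y, z axes, in that order (R = Rz(yaw) Ry(pitch) Rx(roll)).
In Python, from station import ctrl gives the robot as it stands. The module is installed in compiled form; this text tells all that it offers.
- The arm moves only by the tool servo_tool, never from a script. Its argument "motion" is a list of rows, each a list of 5 numbers: the closure, from 0 (fully open) to 1 (shut), then the shift along the world's x, y, z in cm, then the turn about the world's z in degrees. A call has 1 to 20 rows; each row is the pose to reach, as a shift and turn from the pose commanded when the call began; what a row does not reach only later rows make up. A row lasts 1/8 s, in which the tool goes at most 62.5 mm and 10.7 degrees, less where a joint would pass 70% of its speed; a pose out of reach is approached as far as the arm can. A call with a gripper value outside its range is refused whole. The fingers move at their own pace and stop on an object; "squeeze" is the grip in N (left out, the last holds). Time passes only in rows, so rows that repeat a pose let the fingers close. It gives the time, the measured TCP pose, the force, the opening and the grip force at its end, in the units of the state.
- ctrl.get_obs(): the state, without advancing time (a new reading comes with each control period).
- ctrl.camera(name): name is "side" or "top"; returns a dict with "image" (420x560x3 uint8, red, green, blue), "fx", "fy", "cx", "cy" (pixels), "camera_from_world" (4x4, takes a point from world to camera coordinates). Camera axes: x right, y up, looking along -z (the intrinsics and any distortion apply to the point x, -y, -z); pixel columns grow to the right and rows downward; lengths in m; the calibration is good to about 2 mm. A picture is of the moment at which its call begins. There is no depth.
- ctrl.hand_in(): hands the job in; it is judged then, once.
The state is a dict: "time_s": time; "qpos": joint angles; "joint_vel": joint speeds; "tau": joint torques, N m; "ee_pos": TCP position; "eef_rot": TCP orientation; "force": force on the tool from outside, world axes, zero at the start; "moment": the same for the moment, N m; "grip_width": finger opening in m; "grip_force": force on a finger pad.
Only numpy, scipy, OpenCV 4.12 (cv2) and the standard library are available. Lean on these libraries where they do the work, as an engineer would, in place of code of your own. Each camera call takes 0.05 s, during which the arm holds its last target. There are 200 camera calls.

## Working session

There is one attempt and no reset: what is moved stays moved. The work goes in short steps, Python scripts to look and compute and a tool call to move; the robot and the scene stay as the last step left them, time stands still between calls to the robot, and variables do not carry over. Pictures are saved under pics/ and viewed, at most 13 in all, crops included, and the job is handed in when it is done.

Besides the shell and the picture viewer there is one more tool, called after "Request:" by a JSON object that holds its "fn" and its "kwargs", one argument or row to a line. servo_tool: Moves the arm, as the interface text tells. Its arguments: {"type":"object","properties":{"motion":{"type":"array","items":{"type":"array","items":{"type":"number"}}},"squeeze":{"type":"number"}},"required":["motion"]}

```bash
mkdir -p pics; cat > h.py <<'E'
import numpy as np, cv2
from station import ctrl
def snap(n):
    c=ctrl.camera(n); return c
def save(c,f): cv2.imwrite('pics/'+f,cv2.cvtColor(c['image'],cv2.COLOR_RGB2BGR))
def ray(c,u,v):
    T=np.array(c['camera_from_world']);R=T[:3,:3];o=-R.T@T[:3,3]
    d=R.T@np.array([(u-c['cx'])/c['fx'],-(v-c['cy'])/c['fy'],-1.]);return o,d/np.linalg.norm(d)
def onz(c,u,v,z):
    o,d=ray(c,u,v);return o+d*(z-o[2])/d[2]
def proj(c,p):
    T=np.array(c['camera_from_world']);q=T[:3,:3]@np.array(p)+T[:3,3]
    return c['cx']+c['fx']*q[0]/-q[2], c['cy']+c['fy']*-q[1]/-q[2]
def tri(c1,p1,c2,p2):
    o1,d1=ray(c1,*p1);o2,d2=ray(c2,*p2)
    s=np.linalg.lstsq(np.c_[d1,-d2],o2-o1,rcond=None)[0]
    a=o1+s[0]*d1;b=o2+s[1]*d2;return (a+b)/2,np.linalg.norm(a-b)
E
python3 - <<'E'
from h import *
import pickle
np.set_printoptions(precision=4,suppress=True)
for n in('top','side'):
    c=snap(n);save(c,n+'0.png');pickle.dump(c,open(n+'0.pkl','wb'))
    print(n,c['fx'],c['fy'],c['cx'],c['cy'],[k for k in c]);print(np.array(c['camera_from_world']))
print(ctrl.get_obs())
E
```

```text
top 480.54888777760044 480.54888777760044 281.2489782150071 206.1048086405442 ['image', 'fx', 'fy', 'cx', 'cy', 'camera_from_world']
[[-0.0224 -0.9994 -0.0268  0.395 ]
 [ 0.9869 -0.0264  0.1592 -0.4711]
 [-0.1599 -0.0229  0.9869 -0.9235]
 [ 0.      0.      0.      1.    ]]
side 514.1978631963246 514.1978631963246 281.2706832193439 209.33128448504831 ['image', 'fx', 'fy', 'cx', 'cy', 'camera_from_world']
[[-0.9666  0.2557  0.0187  0.3686]
 [-0.1747 -0.7104  0.6817  0.288 ]
 [ 0.1876  0.6557  0.7313 -1.3658]
 [ 0.      0.      0.      1.    ]]
{'time_s': 0.1, 'qpos': array([ 1.2124,  0.3004,  1.5215,  0.    ,  1.3207, -0.0666]), 'joint_vel': array([-0.0005, -0.0008, -0.001 , -0.0019, -0.0004, -0.0002]), 'tau': array([  0.0003, -53.2642, -35.3286,   0.0709,   0.0237,  -0.0001]), 'ee_pos': array([0.1582, 0.5267, 0.4042]), 'eef_rot': array([-3.1406, -0.0001,  2.8498]), 'force': array([ 0.0356, -0.3142, -0.096 ]), 'moment': array([-0.0778, -0.0572,  0.0661]), 'grip_force': 0.0, 'grip_width': 0.09404570238961461}
```

View pics/top0.png

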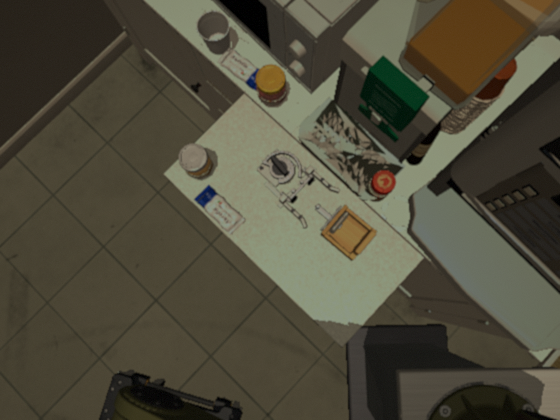

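View pics/side0.png

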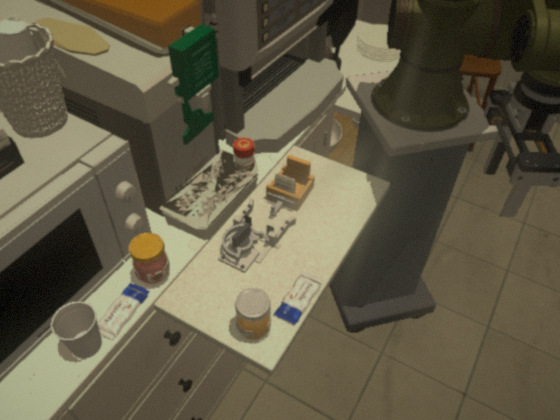

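The top view shows the dock cam near (280,165) and the caddy at (348,232). The honey is at (195,160) and the sachet at (220,207). In the side view the cam is near (240,240) and the caddy at (290,185). I'll enlarge both.

```bash
python3 - <<'E'
import cv2,numpy as np
a=cv2.imread('pics/top0.png')[135:270,245:390];b=cv2.imread('pics/side0.png')[145:280,210:330]
f=lambda i:cv2.convertScaleAbs(cv2.resize(i,None,fx=5.5,fy=4.4*1.25,interpolation=cv2.INTER_CUBIC),alpha=1.3)[:600]
cv2.imwrite('pics/ct.png',cv2.resize(a,None,fx=4.4,fy=4.4,interpolation=cv2.INTER_CUBIC));cv2.imwrite('pics/cs.png',cv2.resize(b,None,fx=4.4,fy=4.4,interpolation=cv2.INTER_CUBIC))
E
```

```text
(no output)
```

View pics/ct.png

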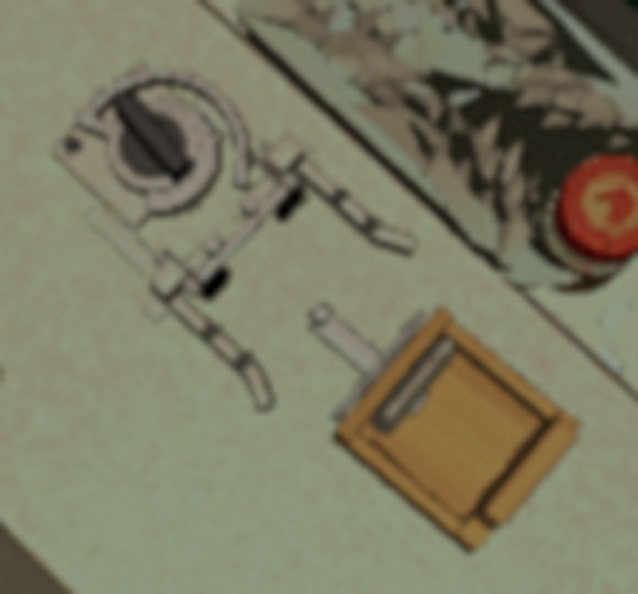

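View pics/cs.png

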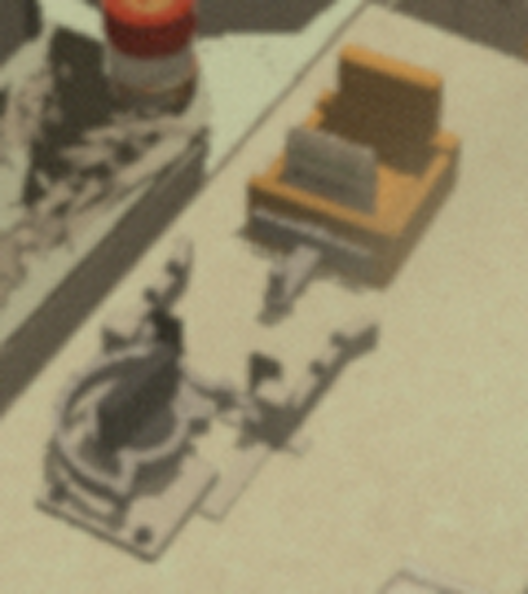

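The crops show the wing ends at about (120,97) and (183,173) in the top crop, with black pads at (290,203) and (214,283). The pin is at (320,317), and the caddy's handle top runs from about (490,522) to (567,420). In the side crop the wing is dark at about (140,390) and the handle top runs from (343,50) to (440,78).

```bash
cat > m.py <<'E'
from h import *
import pickle
np.set_printoptions(precision=4,suppress=True)
t=pickle.load(open('top0.pkl','rb'));s=pickle.load(open('side0.pkl','rb'))
T=lambda u,v:(u/4.4+245-.4,v/4.4+135-.4); S=lambda u,v:(u/4.4+210-.4,v/4.4+145-.4)
def P(n,a,b):
    p,e=tri(t,T(*a),s,S(*b));print(n,p,'gap',e)
P('wing far end',(120,97),(103,412));P('wing near end',(184,172),(172,345))
P('pin top',(320,313),(272,292))
P('handle topR',(573,425),(343,48));P('handle topL',(500,525),(440,78))
P('railend R',(408,242),(185,240));P('railend L',(264,400),(375,325))
for n,p,z in [('pin',(320,313),.036),('wing far',(120,97),.068),('wing near',(184,172),.068),
 ('padR',(290,203),.015),('padL',(214,283),.015),('railRa',(300,160),.02),('railRb',(375,237),.02),('railLa',(175,295),.02),('railLb',(240,365),.02),
 ('caddy FR',(442,312),.04),('caddy FL',(338,435),.04),('caddy BL',(470,548),.03),('caddy BR',(570,445),.03),('hL',(492,520),.07),('hR',(568,418),.07)]:
    print(n,onz(t,*T(*p),z)[:2])
# orange mask rectangle in top view
h=cv2.cvtColor(t['image'],cv2.COLOR_RGB2HSV);m=cv2.inRange(h,(8,110,80),(22,255,255));m[:200]=0;m[265:]=0;m[:,:315]=0;m[:,380:]=0
print(cv2.minAreaRect(cv2.findNonZero(m)),cv2.countNonZero(m))
E
python3 m.py
```

```text
wing far end [0.5793 0.399  0.0631] gap 0.002048622691314189
wing near end [0.5433 0.3706 0.0645] gap 0.0023617745405820467
pin top [0.4839 0.3093 0.0188] gap 0.0011671070000805611
handle topR [0.4226 0.2029 0.067 ] gap 0.0004779069471889789
handle topL [0.3813 0.2361 0.067 ] gap 0.003318372967120207
railend R [0.5163 0.267  0.0193] gap 0.0007841146024275062
railend L [0.4429 0.3372 0.0153] gap 0.0013980192739173297
pin [0.4806 0.3105]
wing far [0.577  0.3992]
wing near [0.5414 0.371 ]
padR [0.5372 0.3218]
padL [0.4997 0.3588]
railRa [0.5567 0.3166]
railRb [0.5186 0.2826]
railLa [0.4936 0.3772]
railLb [0.4597 0.3477]
caddy FR [0.479 0.255]
caddy FL [0.4238 0.3045]
caddy BL [0.3719 0.246 ]
caddy BR [0.4175 0.1984]
hL [0.3819 0.2407]
hR [0.4256 0.2054]
((348.5082092285156, 232.5901641845703), (42.76431655883789, 37.89891815185547), 39.80556869506836) 1363
```

Heights from two views match the text: wing top about 64–68 mm and handle top about 67–70 mm. My estimates are cam axis (0.561, 0.385), dock yaw about 45°, handle (0.403, 0.2215) and caddy yaw about 48.5°. Next I go above the handle with the gripper partly closed.

Request:
{"fn": "servo_tool", "kwargs": {
  "motion": [
    [0.4,3,-3.8,-1,-3],
    [0.4,6,-7.6,-2,-6],
    [0.4,9,-11.4,-3,-9],
    [0.4,12,-15.2,-4,-12],
    [0.4,15,-19,-6,-15],
    [0.4,18,-22.8,-8,-18],
    [0.4,21,-26.6,-9,-22],
    [0.4,24.5,-30.5,-10,-25],
    [0.4,24.5,-30.5,-10,-25],
    [0.4,24.5,-30.5,-10,-25]
  ]
}}

```text
time_s: 1.35
ee_pos: [0.403, 0.222, 0.3046]
eef_rot: [-3.141, -0.0, 2.414]
force: [-0.5, 0.1, -0.3]
grip_width: 0.0563
grip_force: 0.0
```

```bash
python3 - <<'E'
from h import *
c=snap('side');i=cv2.cvtColor(c['image'],cv2.COLOR_RGB2BGR)[100:280,200:400];cv2.imwrite('pics/s1.png',cv2.resize(i,None,fx=3.3,fy=3.3,interpolation=cv2.INTER_CUBIC))
o=ctrl.get_obs();print(o['ee_pos'],o['eef_rot'],o['force'],o['qpos'],o['grip_width'])
E
```

```text
[0.4027408  0.22234657 0.30471128] [-3.14155389e+00 -1.72393588e-04  2.41453342e+00] [-0.28772576 -0.53530549  0.23184499] [ 4.24777170e-01  2.17539168e-01  1.87708895e+00  1.63648926e-04
  1.04707009e+00 -4.19041778e-01] 0.056303592391575195
```

View pics/s1.png

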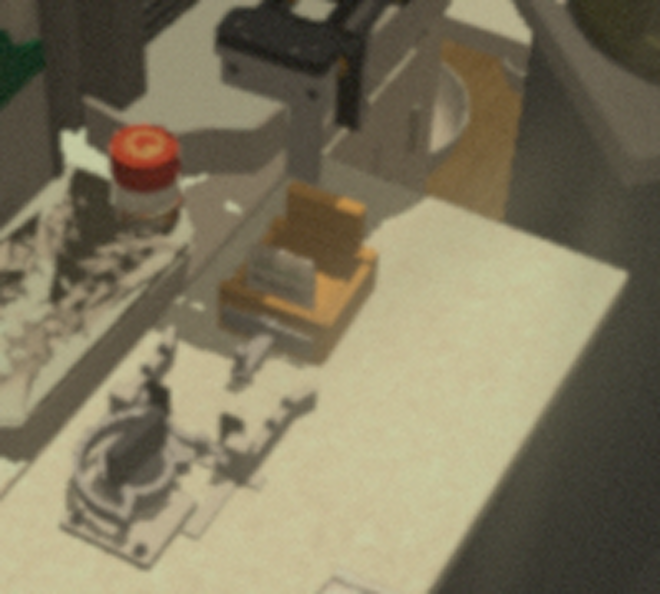

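The side view shows the gripper's light finger block ending near crop (310,165), just above the handle at (325,225). I'll check with projections of the expected fingertip points before lowering.

```bash
python3 - <<'E'
from h import *
c=snap('side');import pickle;pickle.dump(c,open('s1.pkl','wb'))
o=ctrl.get_obs();p=o['ee_pos'];a=o['eef_rot'][2]-np.pi/2;d=np.array([np.cos(a),np.sin(a),0]);n=np.array([-d[1],d[0],0])
f=lambda q:((np.array(proj(c,q))-[200,100])*3.3).round(0)
for s in(.028,-.028):
  for w in(-.008,.008): print('tip',s,w,f(p-[0,0,.199]+d*s+n*w),f(p-[0,0,.12]+d*s+n*w))
print('handle',f([.403,.2215,.07]),f([.4226,.2029,.067]))
E
```

```text
tip 0.028 -0.008 [298. 173.] [302.  70.]
tip 0.028 0.008 [321. 181.] [327.  78.]
tip -0.028 -0.008 [337. 123.] [343.  20.]
tip -0.028 0.008 [359. 130.] [367.  28.]
handle [326. 193.] [289. 183.]
```

Fingertips and handle project where they are seen. I'll lower and grip.

Request:
{"fn": "servo_tool", "kwargs": {
  "motion": [
    [0.4,0,0,-2.5,0],
    [0.4,0,0,-5,0],
    [0.4,0,0,-7.4,0],
    [0.4,0,0,-7.4,0],
    [1,0,0,-7.4,0],
    [1,0,0,-7.4,0],
    [1,0,0,-7.4,0],
    [1,0,0,-7.4,0],
    [1,0,0,-7.4,0],
    [1,0,0,-7.4,0]
  ],
  "squeeze": 25
}}

```text
time_s: 2.7
ee_pos: [0.4032, 0.2217, 0.2308]
eef_rot: [3.142, 0.0, 2.413]
force: [-1.8, -0.7, 2.6]
grip_width: 0.0117
grip_force: 25.0
```

```bash
python3 - <<'E'
from h import *
import pickle
c=snap('top');pickle.dump(c,open('t1.pkl','wb'))
i=cv2.cvtColor(c['image'],cv2.COLOR_RGB2BGR)[140:240,255:365];cv2.imwrite('pics/t1.png',cv2.resize(i,None,fx=6,fy=6,interpolation=cv2.INTER_CUBIC))
E
```

```text
(no output)
```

View pics/t1.png

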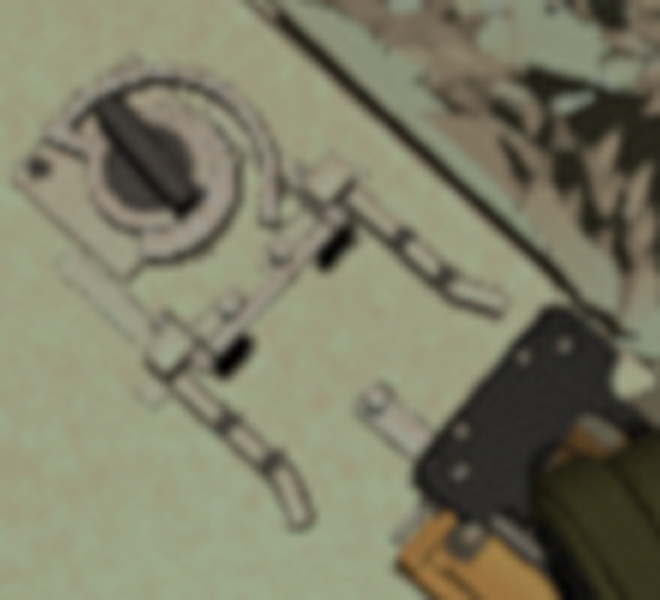

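The picture shows the pin top at (373,398), the studs at (280,253) and (229,308), the pads at (335,247) and (233,354), and the rail tips at (503,303) and (302,520).

```bash
python3 - <<'E'
from h import *
import pickle
np.set_printoptions(precision=4,suppress=True)
c=pickle.load(open('t1.pkl','rb'))
g=lambda u,v,z:onz(c,u/6+255-.42,v/6+140-.42,z)[:2]
pin=g(373,397,.036)
pr=[('stud',g(280,251,.02),g(229,306,.02),-.0483),('pads',g(335,247,.018),g(233,354,.018),-.066),('rtip',g(503,303,.02),g(302,520,.02),-.119),('bend',g(455,288,.02),g(275,462,.02),-.104)]
for n,a,b,x in pr: print(n,(a+b)/2,np.linalg.norm(a-b),'yaw',np.degrees(np.arctan2(*(a-b)))) if 0 else print(n,(a+b)/2,np.linalg.norm(a-b),'yaw',np.degrees(np.arctan2((a-b)[0],-(a-b)[1])))
X=np.array([x for *_,x in pr]);M=np.array([(a+b)/2 for _,a,b,_ in pr])
k=np.polyfit(X,M,1);yaw=np.degrees(np.arctan2(k[0,1],k[0,0]));print('slope',k[0],'axis',k[1],'yaw',yaw,'scale',np.linalg.norm(k[0]))
print('wing mid68',(g(103,98,.068)+g(190,208,.068))/2,'wingdir',np.degrees(np.arctan2(*(g(103,98,.068)-g(190,208,.068))[::-1])))
print('pin',pin)
for th in(44,45,46):
  e=np.array([np.cos(np.radians(th)),np.sin(np.radians(th))]);n=np.array([-e[1],e[0]]);A=M.mean(0)-e*X.mean()
  print(th,'axis',A,'pin in dock',(pin-A)@e,(pin-A)@n,'handle',(np.array([.4032,.2217])-A)@e,(np.array([.4032,.2217])-A)@n)
E
```

```text
stud [0.5258 0.3503] 0.026174075488456138 yaw 46.14515940586127
pads [0.5182 0.3402] 0.05160516755332058 yaw 45.28403590841928
rtip [0.4781 0.3007] 0.10230994166500636 yaw 45.782770566813205
bend [0.491  0.3132] 0.08673258148111007 yaw 42.74514012448403
slope [0.6814 0.7019] axis [0.5607 0.3853] yaw 45.84891960550022 scale 0.9782483683805542
wing mid68 [0.5594 0.3854] wingdir 36.21098286187681
pin [0.4806 0.3117]
44 axis [0.5639 0.3847] pin in dock -0.11063555790935674 0.005329633578250617 handle -0.22882902216447543 -0.005593701765322355
45 axis [0.5629 0.3857] pin in dock -0.11053853575257964 0.005788004399467761 handle -0.22890463705867614 -0.0030709068908131376
46 axis [0.5618 0.3868] pin in dock -0.1104335286988761 0.0062446121384751455 handle -0.22893621159485442 -0.000547176588316474
```

Dock yaw is about 45.5°, and the pin sits about 75 mm short of the mouth. I'll turn −2.8° and advance 45 mm, then re-check.

Request:
{"fn": "servo_tool", "kwargs": {
  "motion": [
    [1,0,0,0,-1.4],
    [1,0,0,0,-2.8],
    [1,0.4,0.4,0,-2.8],
    [1,0.8,0.8,0,-2.8],
    [1,1.2,1.2,0,-2.8],
    [1,1.6,1.6,0,-2.8],
    [1,2.0,2.0,0,-2.8],
    [1,2.4,2.4,0,-2.8],
    [1,2.8,2.85,0,-2.8],
    [1,3.15,3.2,0,-2.8],
    [1,3.15,3.2,0,-2.8],
    [1,3.15,3.2,0,-2.8]
  ]
}}

```text
time_s: 4.25
ee_pos: [0.4349, 0.2538, 0.2308]
eef_rot: [3.141, 0.0, 2.364]
force: [2.0, 1.3, 2.4]
grip_width: 0.0121
grip_force: 25.0
```

```bash
python3 - <<'E'
from h import *
import pickle
c=snap('top');pickle.dump(c,open('t2.pkl','wb'))
i=cv2.cvtColor(c['image'],cv2.COLOR_RGB2BGR)[140:240,255:365];cv2.imwrite('pics/t2.png',cv2.resize(i,None,fx=6,fy=6,interpolation=cv2.INTER_CUBIC))
E
```

```text
(no output)
```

View pics/t2.png

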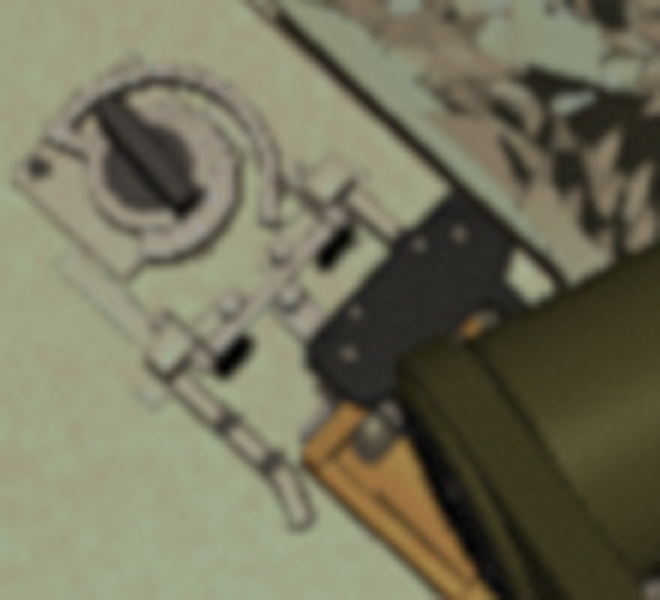

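The picture shows the pin top at (291,299), just before the studs at (280,253) and (229,308), and the bolt looks centred.

```bash
python3 - <<'E'
from h import *
import pickle
c=pickle.load(open('t2.pkl','rb'))
g=lambda u,v,z:onz(c,u/6+255-.42,v/6+140-.42,z)[:2]
p=g(291,298,.036);th=np.radians(45.5);e=np.array([np.cos(th),np.sin(th)]);n=np.array([-e[1],e[0]])
A=np.array([.5613,.3862])
print((p-A)@e,(p-A)@n); q=(g(280,251,.02)+g(229,306,.02))/2;print('studs',(q-A)@e,(q-A)@n)
print('wing',(np.array([.5594,.3854])-A)@n)
E
```

```text
-0.06637698784287381 -0.0008485863681061546
studs -0.05055411358610578 0.0001617068288042837
wing 0.0007944484419530962
```

Request:
{"fn": "servo_tool", "kwargs": {
  "motion": [
    [1,0.17,0.25,0,0],
    [1,0.38,0.48,0,0],
    [1,0.6,0.7,0,0],
    [1,0.8,0.9,0,0],
    [1,1.0,1.1,0,0],
    [1,1.2,1.3,0,0],
    [1,1.4,1.51,0,0],
    [1,1.6,1.71,0,0],
    [1,1.6,1.71,0,0]
  ]
}}

```text
time_s: 5.42
ee_pos: [0.4507, 0.2708, 0.2308]
eef_rot: [-3.141, 0.0, 2.364]
force: [-1.9, -1.4, 8.1]
grip_width: 0.0116
grip_force: 25.0
```

Request:
{"fn": "servo_tool", "kwargs": {
  "motion": [
    [1,0.05,0.05,0,0],
    [1,0.1,0.1,0,0],
    [1,0.15,0.15,0,0],
    [1,0.2,0.2,0,0],
    [1,0.2,0.2,0,0]
  ]
}}

```text
time_s: 6.05
ee_pos: [0.4525, 0.2726, 0.2308]
eef_rot: [-3.14, -0.0, 2.364]
force: [-4.2, -4.0, 8.6]
grip_width: 0.012
grip_force: 25.0
```

Request:
{"fn": "servo_tool", "kwargs": {
  "motion": [
    [1,0.03,0.03,0,0],
    [1,0.06,0.06,0,0],
    [1,0.06,0.06,0,0],
    [1,0.06,0.06,0,0]
  ]
}}

```text
time_s: 6.55
ee_pos: [0.4531, 0.2732, 0.2308]
eef_rot: [-3.14, -0.0, 2.364]
force: [-4.6, -4.5, 8.7]
grip_width: 0.0118
grip_force: 25.0
```

```bash
python3 - <<'E'
from h import *
o=ctrl.get_obs();print(o['ee_pos'],o['force'],o['moment'])
E
```

```text
[0.45311052 0.27318932 0.23076409] [-4.62789077 -4.45058432  8.69663523] [-0.54406001  0.55955649  0.00307431]
```

Request:
{"fn": "servo_tool", "kwargs": {
  "motion": [
    [1,0.03,0.03,0.01,0],
    [1,0.06,0.06,0.02,0],
    [1,0.06,0.06,0.02,0],
    [1,0.06,0.06,0.02,0]
  ]
}}

```text
time_s: 7.05
ee_pos: [0.4537, 0.2738, 0.2308]
eef_rot: [-3.14, -0.0, 2.364]
force: [-4.3, -3.9, 6.2]
grip_width: 0.0113
grip_force: 25.0
```

Request:
{"fn": "servo_tool", "kwargs": {
  "motion": [
    [1,0.03,0.03,0.01,0],
    [1,0.06,0.06,0.02,0],
    [1,0.06,0.06,0.02,0],
    [1,0.06,0.06,0.02,0]
  ]
}}

```text
time_s: 7.55
ee_pos: [0.4544, 0.2746, 0.2308]
eef_rot: [-3.141, -0.0, 2.365]
force: [-1.8, -1.1, 1.0]
grip_width: 0.0118
grip_force: 25.0
```

Request:
{"fn": "servo_tool", "kwargs": {
  "motion": [
    [1,0.03,0.03,0,0],
    [1,0.06,0.06,0,0],
    [1,0.1,0.1,0,0],
    [1,0.1,0.1,0,0]
  ]
}}

```text
time_s: 8.05
ee_pos: [0.4555, 0.2757, 0.2308]
eef_rot: [-3.141, -0.0, 2.365]
force: [1.3, 0.6, -3.4]
grip_width: 0.0118
grip_force: 25.0
```

Request:
{"fn": "servo_tool", "kwargs": {
  "motion": [
    [1,0.03,0.03,-0.01,0],
    [1,0.06,0.06,-0.01,0],
    [1,0.1,0.1,-0.01,0],
    [1,0.1,0.1,-0.01,0]
  ]
}}

```text
time_s: 8.55
ee_pos: [0.4562, 0.2763, 0.2309]
eef_rot: [-3.139, -0.0, 2.365]
force: [-6.8, -6.7, 4.5]
grip_width: 0.0116
grip_force: 25.0
```

Axial force jumped to about 9.5 N with the pin within 2 mm of its expected place, so this is the mouth. I'll ease off slightly, release and lift.

Request:
{"fn": "servo_tool", "kwargs": {
  "motion": [
    [1,-0.04,-0.04,0,0],
    [1,-0.04,-0.04,0,0],
    [0.42,-0.04,-0.04,0,0],
    [0.42,-0.04,-0.04,0,0],
    [0.42,-0.04,-0.04,0,0],
    [0.42,-0.04,-0.04,2,0],
    [0.42,-0.04,-0.04,5,0],
    [0.42,-0.04,-0.04,9,0],
    [0.42,-0.04,-0.04,9,0]
  ]
}}

```text
time_s: 9.68
ee_pos: [0.4564, 0.2764, 0.3238]
eef_rot: [3.136, 0.002, 2.365]
force: [0.5, -0.2, 0.3]
grip_width: 0.0545
grip_force: 0.0
```

```bash
python3 - <<'E'
from h import *
import pickle
o=ctrl.get_obs();print(o['ee_pos'],o['eef_rot'],o['force'],o['qpos'])
c=snap('top');pickle.dump(c,open('t3.pkl','wb'))
i=cv2.cvtColor(c['image'],cv2.COLOR_RGB2BGR)[140:240,255:365];cv2.imwrite('pics/t3.png',cv2.resize(i,None,fx=6,fy=6,interpolation=cv2.INTER_CUBIC))
E
```

```text
[0.45643498 0.27644853 0.32375989] [3.13645381e+00 1.63165035e-03 2.36462690e+00] [ 0.54138081 -0.23463898  0.25282829] [ 4.75928664e-01  3.44304231e-01  1.66056062e+00  6.23099357e-05
  1.13133645e+00 -3.17932456e-01]
```

View pics/t3.png

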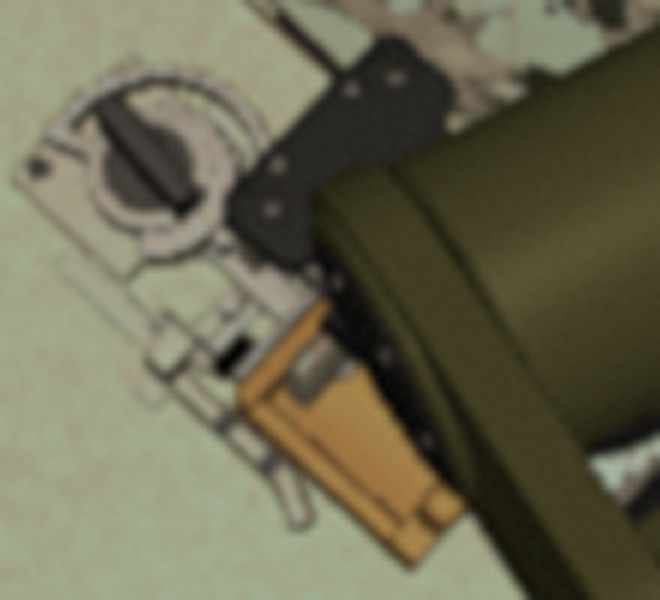

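The caddy stands seated, with the pin hidden in the mouth near (215,235) and the caddy inside the rails. Now I go to the wing at (0.5605, 0.3855), direction about 37°, and turn the tool +81°.

Request:
{"fn": "servo_tool", "kwargs": {
  "motion": [
    [0.42,1.3,1.4,0,10],
    [0.42,2.6,2.7,0,20],
    [0.42,3.9,4.1,0,30],
    [0.42,5.2,5.5,0,40],
    [0.42,6.5,6.8,0,50],
    [0.42,7.8,8.2,0,60],
    [0.42,9.1,9.5,0,70],
    [0.42,10.4,10.9,0,80],
    [0.42,10.4,10.9,0,81],
    [0.42,10.4,10.9,-3,81],
    [0.42,10.4,10.9,-6,81],
    [0.42,10.4,10.9,-6,81]
  ]
}}

```text
time_s: 11.22
ee_pos: [0.5594, 0.3846, 0.2581]
eef_rot: [3.141, -0.005, -2.508]
force: [-0.3, 0.1, 0.6]
grip_width: 0.0546
grip_force: 0.0
```

```bash
python3 - <<'E'
from h import *
o=ctrl.get_obs();print(o['ee_pos'],o['eef_rot'],o['force'],o['qpos'])
c=snap('side');i=cv2.cvtColor(c['image'],cv2.COLOR_RGB2BGR)[140:300,190:330];cv2.imwrite('pics/s3.png',cv2.resize(i,None,fx=3.7,fy=3.7,interpolation=cv2.INTER_CUBIC))
E
```

```text
[0.55939737 0.3845717  0.25814452] [ 3.1412239  -0.00521171 -2.5079654 ] [-0.33942826  0.13486358  0.61203152] [ 5.48336594e-01  7.23258173e-01  1.24171322e+00 -8.27376559e-05
  1.18184544e+00 -1.65605445e+00]
```

View pics/s3.png

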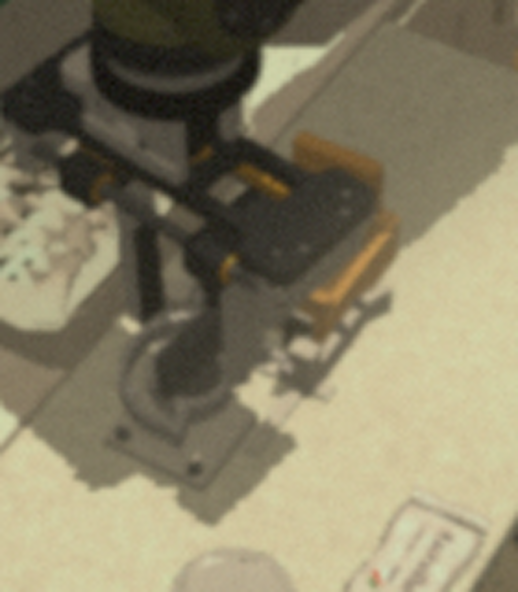

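Fingers straddle the wing at about (148,310) and (207,320), with everything else clear. I'll lower and grip.

Request:
{"fn": "servo_tool", "kwargs": {
  "motion": [
    [0.42,0,0,-1.5,0],
    [0.42,0,0,-1.5,0],
    [1,0,0,-1.5,0],
    [1,0,0,-1.5,0],
    [1,0,0,-1.5,0],
    [1,0,0,-1.5,0],
    [1,0,0,-1.5,0]
  ],
  "squeeze": 45
}}

```text
time_s: 12.15
ee_pos: [0.5601, 0.3852, 0.246]
eef_rot: [-3.141, 0.0, -2.505]
force: [-0.5, 1.1, 0.8]
grip_width: 0.01
grip_force: 44.9
```

```bash
python3 - <<'E'
from h import *
o=ctrl.get_obs();print(o['ee_pos'],o['eef_rot'],o['force'],o['moment'],o['qpos'])
E
```

```text
[0.56014784 0.38523931 0.24602073] [-3.14146981e+00  9.32672211e-05 -2.50482891e+00] [-0.49347989  1.13094693  0.77532895] [0.06732537 0.0775493  0.01369294] [ 5.48603557e-01  7.38542033e-01  1.24614421e+00 -1.24683569e-04
  1.15680270e+00 -1.65890635e+00]
```

Request:
{"fn": "servo_tool", "kwargs": {
  "motion": [
    [0.6,0,0,0,0],
    [0.6,0,0,-0.5,0],
    [1,0,0,-0.5,0],
    [1,0,0,-0.5,0],
    [1,0,0,-0.5,0],
    [1,0,0,-0.5,-4],
    [1,0,0,-0.5,-8],
    [1,0,0,-0.5,-12],
    [1,0,0,-0.5,-16],
    [1,0,0,-0.5,-20],
    [1,0,0,-0.5,-24],
    [1,0,0,-0.5,-28],
    [1,0,0,-0.5,-30],
    [1,0,0,-0.5,-30]
  ]
}}

```text
time_s: 13.9
ee_pos: [0.56, 0.3855, 0.241]
eef_rot: [3.141, 0.0, -3.028]
force: [0.0, 5.4, -1.3]
grip_width: 0.0098
grip_force: 45.0
```

```bash
python3 - <<'E'
from h import *
o=ctrl.get_obs();print(o['ee_pos'],o['eef_rot'],o['force'],o['moment'],o['qpos'])
E
```

```text
[0.55998141 0.38554504 0.24095223] [ 3.14098693e+00  9.99662414e-05 -3.02771217e+00] [ 0.01324452  5.38205664 -1.30846515] [ 1.0210798   0.1077189  -0.05249728] [ 5.49050288e-01  7.44563376e-01  1.24864440e+00  5.56079734e-04
  1.14803894e+00 -1.13585461e+00]
```

Request:
{"fn": "servo_tool", "kwargs": {
  "motion": [
    [1,0,0.05,0,-4],
    [1,0,0.05,0,-8],
    [1,0,0.05,0,-12],
    [1,0,0.05,0,-16],
    [1,0,0.05,0,-20],
    [1,0,0.05,0,-24],
    [1,0,0.05,0,-28],
    [1,0,0.05,0,-32],
    [1,0,0.05,0,-36],
    [1,0,0.05,0,-40],
    [1,0,0.05,0,-40]
  ]
}}

```text
time_s: 15.28
ee_pos: [0.5601, 0.3861, 0.241]
eef_rot: [3.14, -0.0, 2.557]
force: [1.2, 5.9, -3.3]
grip_width: 0.0096
grip_force: 45.0
```

```bash
python3 - <<'E'
from h import *
import pickle
o=ctrl.get_obs();print(o['ee_pos'],o['eef_rot'],o['force'],o['moment'],o['qpos'])
c=snap('side');i=cv2.cvtColor(c['image'],cv2.COLOR_RGB2BGR)[140:300,190:330];cv2.imwrite('pics/s4.png',cv2.resize(i,None,fx=3.7,fy=3.7,interpolation=cv2.INTER_CUBIC))
E
```

```text
[0.56005679 0.38609578 0.2409633 ] [ 3.14048189e+00 -2.00347807e-04  2.55694298e+00] [ 1.1927046   5.90400444 -3.25895248] [ 1.1602245  -0.17949513 -0.02531885] [ 5.49668868e-01  7.45253655e-01  1.24741881e+00  7.14010853e-04
  1.14799835e+00 -4.36770345e-01]
```

View pics/s4.png

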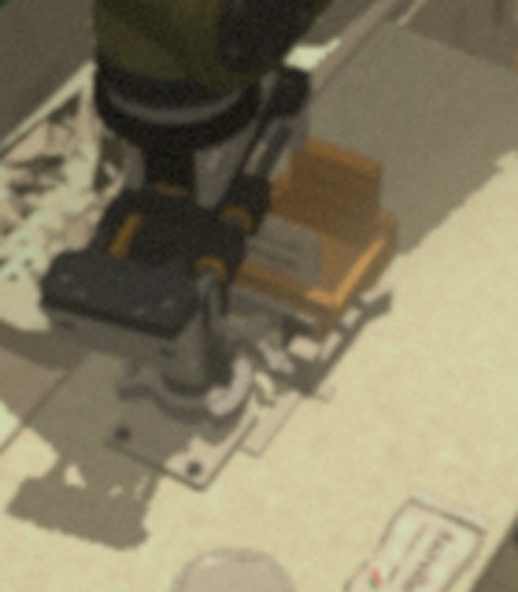

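The hook has swung round, now light at (235,385), with the bolt at about (275,350) still in line. Continuing.

Request:
{"fn": "servo_tool", "kwargs": {
  "motion": [
    [1,0,0.04,0,-4],
    [1,0,0.04,0,-8],
    [1,0,0.04,0,-12],
    [1,0,0.04,0,-16],
    [1,0,0.04,0,-20],
    [1,0,0.04,0,-24],
    [1,0,0.04,0,-28],
    [1,0,0.04,0,-32],
    [1,0,0.04,0,-36],
    [1,0,0.04,0,-40],
    [1,0,0.04,0,-45],
    [1,0,0.04,0,-45]
  ]
}}

```text
time_s: 16.82
ee_pos: [0.5604, 0.3864, 0.241]
eef_rot: [3.14, -0.001, 1.771]
force: [5.8, 7.4, -5.9]
grip_width: 0.0094
grip_force: 45.0
```

```bash
python3 - <<'E'
from h import *
o=ctrl.get_obs();print(o['ee_pos'],o['eef_rot'],o['force'],o['moment'],o['qpos'])
E
```

```text
[0.56038482 0.38642605 0.24096853] [ 3.13950920e+00 -1.01262499e-03  1.77118654e+00] [ 5.81359194  7.4495925  -5.94619535] [ 1.30843851 -0.95342933  0.02295637] [5.49874504e-01 7.46009853e-01 1.24609387e+00 2.61082906e-04
 1.14718470e+00 3.49378305e-01]
```

Request:
{"fn": "servo_tool", "kwargs": {
  "motion": [
    [1,0.04,0.04,0,-4],
    [1,0.04,0.04,0,-8],
    [1,0.04,0.04,0,-12],
    [1,0.04,0.04,0,-16],
    [1,0.04,0.04,0,-20],
    [1,0.04,0.04,0,-24],
    [1,0.04,0.04,0,-28],
    [1,0.04,0.04,0,-32],
    [1,0.04,0.04,0,-36],
    [1,0.04,0.04,0,-40],
    [1,0.04,0.04,0,-44],
    [1,0.04,0.04,0,-48],
    [1,0.04,0.04,0,-52],
    [1,0.04,0.04,0,-56],
    [1,0.04,0.04,0,-56],
    [1,0.04,0.04,0,-56]
  ]
}}

```text
time_s: 18.82
ee_pos: [0.5611, 0.3863, 0.241]
eef_rot: [3.14, -0.002, 0.795]
force: [8.1, 3.6, -5.2]
grip_width: 0.0094
grip_force: 45.0
```

```bash
python3 - <<'E'
from h import *
o=ctrl.get_obs();print(o['ee_pos'],o['eef_rot'],o['force'],o['moment'],o['qpos'])
E
```

```text
[0.56112223 0.38632326 0.24096538] [ 3.14038189e+00 -2.13531718e-03  7.94582444e-01] [ 8.06332476  3.6472103  -5.15260282] [ 0.59319583 -1.29698138 -0.11264546] [ 5.49273084e-01  7.47173114e-01  1.24408324e+00 -7.19285533e-04
  1.14797097e+00  1.32578263e+00]
```

Request:
{"fn": "servo_tool", "kwargs": {
  "motion": [
    [0.5,0,0,0,0],
    [0.5,0,0,0,0],
    [0.5,0,0,0,0],
    [0.5,0,0,3,0],
    [0.5,0,0,7,0],
    [0.5,0,0,12,0],
    [0.5,-4,1,14,0],
    [0.5,-9,2,14,5],
    [0.5,-14,4,14,10],
    [0.5,-19,6,14,10],
    [0.5,-24,8,14,10],
    [0.5,-28,10,14,10],
    [0.5,-28,10,14,10]
  ]
}}

```text
time_s: 20.45
ee_pos: [0.2782, 0.4875, 0.3813]
eef_rot: [-3.141, -0.0, 0.972]
force: [-0.2, -0.5, -0.6]
grip_width: 0.0473
grip_force: 0.0
```

```bash
python3 - <<'E'
from h import *
import pickle
o=ctrl.get_obs();print(o['time_s'],o['ee_pos'],o['force'])
c=snap('top');pickle.dump(c,open('t5.pkl','wb'))
i=cv2.cvtColor(c['image'],cv2.COLOR_RGB2BGR)[140:240,255:365];cv2.imwrite('pics/t5.png',cv2.resize(i,None,fx=6,fy=6,interpolation=cv2.INTER_CUBIC))
E
```

```text
20.45 [0.27822749 0.48747591 0.38129847] [-0.16632076 -0.46407744 -0.61766996]
```

View pics/t5.png

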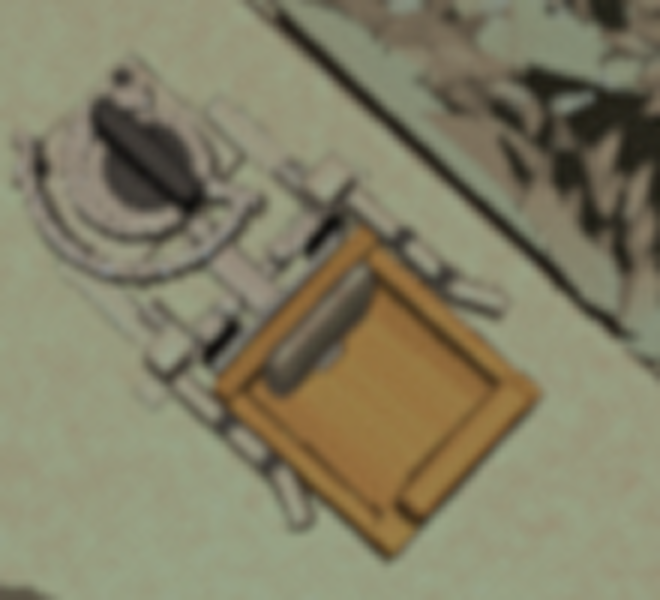

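The wing has turned half round, from about (100,105) to (193,200). The hook wraps the pin at about (200,240). The pads moved about 17 px in the crop, roughly 5.5 mm of buffer travel. The caddy is straight between the rails, so I'm handing in.

```bash
python3 -c "
from station import ctrl
print(ctrl.hand_in())"
```

```text
the job is handed in; nothing more can be done
None
```

The job is handed in and no verdict came back. The caddy is seated and released, the cam is turned to about 3.14 rad, the buffer is pressed in about 5.5 mm by my reading of the last top picture, and the gripper is clear.

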